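# Brush the trimmings off a vegetable press bed into the scrap pan

## Robot

A 6-joint arm with a two-finger parallel gripper is mounted at the origin on the work surface. World frame = base frame: x ahead of the robot, y to its left, z up, the work surface at z = 0. Lengths are in m, angles in rad, forces in N, time in s.
With the tool pointing down it reaches from about 0.275 to 0.975 m from the base axis. Payload 8.4 kg.
Tool frame: the origin (TCP) lies midway between the tips of the shut fingers; the grasp point (between the pads) lies 19 mm behind it; z points along the fingers, y is the line along which they close (so a half turn about z gives the same grasp; the last joint's range is limited). The gripper opens to 92 mm and grips with 3 to 60 N. Pads are 20 mm wide; open, the fingers measure 128 mm over their backs; the gripper's body (75 mm by 189 mm) begins 69 mm behind the grasp point.
Start: joints at [1.344, 0.353, 1.633, -0, 1.155, -0.002], TCP at [0.139, 0.609, 0.215] pointing down, gripper open.
Joint ranges: [-2.63, 2.63], [-0.92, 2.1], [0.06, 2.66], [-1.3, 4.44], [0, 2.69], [-3.02, 3.02]. Speed limits (rad/s): [2.22, 2.22, 2.79, 3.14, 3.14, 3.14].

## Interface

Orientations are given as a unit quaternion [w, x, y, z].
In Python, from bench import status, imaging, finish_job gives the robot as it stands. The module is installed in compiled form; this text tells all that it offers.
- The arm moves only by the tool move_arm, never from a script. Its argument "series" is one flat list of numbers, 7 for each row, row after row: the shift along the tool's x, y, z each as a share of 0.12 m, from -1 to 1, then the turn, a rotation vector about the tool's x, y, z each as a share of 45 degrees, from -1 to 1, then the opening, from 0 (shut) to 1 (fully open). In form: [x, y, z, ax, ay, az, grip, x, y, z, ax, ay, az, grip, ...]. A call has 1 to 5 rows; each row is the pose to reach, as a shift and turn from the pose commanded when the call began, along the tool's axes at that moment; what a row does not reach only later rows make up. A row lasts 1/12 s, in which the tool goes at most 41.7 mm and 7.16 degrees, less where a joint would pass 70% of its speed; a pose out of reach is approached as far as the arm can. A call with a number of a shift or a turn outside -1 to 1 is refused whole. A call with a gripper value outside its range is refused whole. The fingers move at their own pace and stop on an object; "squeeze" is the grip in N (left out, the last holds). Time passes only in rows, so rows that repeat a pose let the fingers close. It gives the time, the measured TCP pose, the force, the opening and the grip force at its end, in the units of the state.
- status.state(): the state, without advancing time (a new reading comes with each control period).
- imaging.get_image(name): name is "side" or "top"; returns the picture (384x512x3 uint8, blue, green, red); there is no depth.
- imaging.get_calibration(name): a dict with "K" (3x3 intrinsics, pixels), "k1" (the pictures are not rectified: a ray, as slopes to the right and down, at radius r is drawn at 1 + k1 r^2 times it, then the intrinsics apply), "R" (3x3) and "t" (3): a world point X has camera coordinates R X + t. Camera axes: x right, y down, z forward; pixel columns grow to the right and rows downward; lengths in m; the calibration is good to about 2 mm. A picture is of the moment at which its call begins. get_calibration takes no time and is no camera call.
- finish_job(): hands the job in; it is judged then, once.
The state is a dict: "time_s": time; "qpos": joint angles; "qd": joint speeds; "effort": joint torques, N m; "tool_pos": TCP position; "tcp_rot": TCP orientation; "force": force on the tool from outside, world axes, zero at the start; "torque": the same for the moment, N m; "width": finger opening in m; "gripper_force": force on a finger pad.
Only numpy, scipy, OpenCV 4.12 (cv2) and the standard library are available. Lean on these libraries where they do the work, as an engineer would, in place of code of your own. Each camera call takes 0.05 s, during which the arm holds its last target. There are 200 camera calls.

## Task

Pick up the hand brush by its slanting handle and sweep all five vegetable trimmings off the bed of the press, out from under its head too, into the steel scrap pan at the side (not the glass bowl); push them only with the brush and do not bump the press with the arm. Then stand the brush on its bristles in the middle of the round rubber mat, facing any way, and let go. Leave the bottles, can, jar, onion, shaker and ramekin standing where they are.

Things in the scene. Friction and masses are not known exactly. Their poses are not given: they have to be found in the camera images.
- press: Bench-top vegetable press, fixed. Origin on the worktop under the centre of its bed; x from its front (robot side) to its back, y to its left, z up. Bed: flat metal plate, top at z = 70 mm, x -100 to 100, y -105 to 105, open at both y ends; along its front and back edges (x = -97, 97) lips 5 mm thick, 12 mm high. A stop pin, 10 mm across and 26 mm high, stands in its centre.
- press_head (a point): Middle of the lower front edge of the press head, an open rectangular frame hanging over the back half of the bed, 135 mm above it: at (6, 0, 205) mm in the press frame. Front bar x 6 to 28, z 205 to 265, y -103 to 103; side bars at the y ends; rear bar x 105 to 150 on two columns 22 mm across at x = 125, y = -85 and 85; a cross handle on the rear bar reaches z = 292.
- pan: Open rectangular steel scrap pan, fixed, standing against one of the bed's two open ends (left or right). 200 (x) x 140 (y) x 64 mm high outside, walls and floor 4 mm. Origin at the centre of its underside, axes as the press; its rim is 6 mm below the bed top and 3 mm from the bed's edge.
- bowl: Round glass bowl of diced vegetables, fixed, 120 mm across the rim, 56 mm high, at the bed's other open end. Origin at the centre of its underside. Nothing must go in it.
- brush: Hand brush standing on its bristles, 0.16 kg. Origin at the centre of the bristles' flat underside (76 mm along x, 32 along y). Stiff bristle block 34 mm high, wooden back on it 78 x 36 mm, top at z = 48. Square handle 20 x 20 x 115 mm from the back's -x end (x = -33, z = 42), leaning 27 degrees from vertical to -x: along (-0.454, 0, 0.891); side faces to +y and -y.
- brush_grip (a point): Grip point on the axis of the brush handle, 70 mm up from its root: at (-65, 0, 104) mm in the brush's frame. 45 mm of handle lie beyond it.
- mat: Round black rubber mat lying on the worktop, fixed, 120 mm across, 5 mm thick. Origin at the centre of its underside.
- scrap_a: a vegetable trimming lying loose on the press bed, 20 to 40 g: onion end, a flat-bottomed dome 36 mm across, 18 mm high. Origin at the centre of its underside as it starts (it turns with the piece)
- scrap_b: a vegetable trimming lying loose on the press bed, 20 to 40 g: pepper top, a dome 34 mm across and 15 mm high with a stalk up to 26 mm. Origin at the centre of its underside as it starts (it turns with the piece)
- scrap_c: a vegetable trimming lying loose on the press bed, 20 to 40 g: carrot butt, a stub 30 mm across narrowing to 24, 22 mm high. Origin at the centre of its underside as it starts (it turns with the piece)
- scrap_d: a vegetable trimming lying loose on the press bed, 20 to 40 g: potato block 32 x 22 x 18 mm. Origin at the centre of its underside as it starts (it turns with the piece)
- scrap_e: a vegetable trimming lying loose on the press bed, 20 to 40 g: pepper chunk 28 x 26 mm, 23 mm high. Origin at the centre of its underside as it starts (it turns with the piece)
- oil: Green glass bottle, 64 mm across, 210 mm high; bystander, stands loose on the worktop; origin at the centre of its underside
- vinegar: Amber glass bottle, 56 mm across, 170 mm high; bystander, stands loose on the worktop; origin at the centre of its underside
- can: Tin can, 68 mm across, 85 mm high; bystander, stands loose on the worktop; origin at the centre of its underside
- jar: Glass jar, 60 mm across, 80 mm high; bystander, stands loose on the worktop; origin at the centre of its underside
- onion: Whole brown onion, 74 mm across, 70 mm high; bystander, stands loose on the worktop; origin at the centre of its underside
- shaker: Steel shaker, 48 mm across, 85 mm high; bystander, stands loose on the worktop; origin at the centre of its underside
- ramekin: White ramekin, 72 mm across, 40 mm high; bystander, stands loose on the worktop; origin at the centre of its underside
There are look-alikes about, which are no part of the job. There is more than one size of the brush; the one meant has the size given above. Several things look just like the mat: the one meant starts farthest from the robot's base.

How it is judged:
On the way, in this order (a step that is already met when the one before it is completed fails the run):
1. the brush is lifted off the worktop (height (world z) of brush above 0.03 m), for 0.2 s.
2. all five trimmings are in the scrap pan (x of scrap_a in the frame of pan between -0.1 and 0.1 m and y of scrap_a in the frame of pan between -0.07 and 0.07 m and z of each of scrap_a, scrap_b, scrap_c, scrap_d, scrap_e in the frame of pan below 0.05 m and x of scrap_b in the frame of pan between -0.1 and 0.1 m and y of scrap_b in the frame of pan between -0.07 and 0.07 m and x of scrap_c in the frame of pan between -0.1 and 0.1 m and y of scrap_c in the frame of pan between -0.07 and 0.07 m and x of scrap_d in the frame of pan between -0.1 and 0.1 m and y of scrap_d in the frame of pan between -0.07 and 0.07 m and x of scrap_e in the frame of pan between -0.1 and 0.1 m and y of scrap_e in the frame of pan between -0.07 and 0.07 m), for 0.2 s.
At the end, for the whole second after the job is handed in: All five trimmings rest in the scrap pan, origins within its outline and under 50 mm above its underside; the brush rests upright (0.1 rad) on its bristles on the mat, origin within 24 mm of the mat's centre seen from above, facing any way (all of step 2 and horizontal distance between brush and mat below 0.024 m and z of brush in the frame of mat between 0 and 0.012 m and angle between brush's own z axis and vertical below 0.1 rad and linear speed of each of scrap_a, scrap_b, scrap_c, scrap_d, scrap_e, brush below 0.03 m/s); the robot touches nothing.
It fails at once if a trimming is touched by the gripper or arm instead of the brush (contact force between any of the fingers, the arm and scrap_a above 0.5 N or contact force between any of the fingers, the arm and scrap_b above 0.5 N or contact force between any of the fingers, the arm and scrap_c above 0.5 N or contact force between any of the fingers, the arm and scrap_d above 0.5 N or contact force between any of the fingers, the arm and scrap_e above 0.5 N).
It fails at once if a bottle, can, jar, onion, shaker or ramekin is shifted by more than 30 mm or tipped (distance of any of oil, vinegar, can, jar, onion, shaker, ramekin from where it was at the start of the episode above 0.03 m or angle between any of oil, vinegar, can, jar, onion, shaker, ramekin's own z axis and vertical above 0.4 rad).
It fails at once if the robot bumps the press (more than 10 N) (contact force between any of the fingers, the arm and press above 10 N).
It also fails if it takes over 64 s, if anything falls off the work surface, if the arm or the gripper's body presses on something with over 40 N, if the wrist force passes 120 N, or if a joint passes its speed limit or range.

## Working session

There is one attempt and no reset: what is moved stays moved. The work goes in short steps, Python scripts to look and compute and a tool call to move; the robot and the scene stay as the last step left them, time stands still between calls to the robot, and variables do not carry over. Pictures are saved under pics/ and viewed, at most 10 in all, crops included, and the job is handed in when it is done.

Besides the shell and the picture viewer there is one more tool, called after "Emit:" as name(argument=value, ...) on one line, values as JSON. move_arm: Moves the arm, as the interface text tells. Shift numbers are shares of 0.12 m and turn numbers shares of 45 degrees, none past 1 either way. Its arguments: {"type":"object","properties":{"series":{"type":"array","items":{"type":"number","minimum":-1,"maximum":1}},"squeeze":{"type":"number"}},"required":["series"]}

```bash
mkdir -p pics
cat > h.py <<'E'
import numpy as np, cv2
from bench import status, imaging
from scipy.spatial.transform import Rotation as Ro
def cal(n): return imaging.get_calibration(n)
def rays(n,px):
    c=cal(n);K=np.array(c['K']);R=np.array(c['R']);t=np.array(c['t'])
    px=np.atleast_2d(np.float64(px))
    d=np.c_[(px[:,0]-K[0,2])/K[0,0],(px[:,1]-K[1,2])/K[1,1]]
    u=d.copy()
    for _ in range(30): u=d/(1+c['k1']*(u**2).sum(1,keepdims=True))
    return -R.T@t, np.c_[u,np.ones(len(u))]@R
def onz(n,px,z):
    o,d=rays(n,px); return o+d*((z-o[2])/d[:,2])[:,None]
def tri(p1,p2,a='side',b='top'):
    o1,d1=rays(a,p1);o2,d2=rays(b,p2);out=[]
    for u,v in zip(d1,d2):
        s=np.linalg.lstsq(np.c_[u,-v],o2-o1,rcond=None)[0]
        A=o1+u*s[0];B=o2+v*s[1];out.append(np.r_[(A+B)/2,np.linalg.norm(A-B)])
    return np.array(out)
def proj(n,X):
    c=cal(n);K=np.array(c['K']);X=np.atleast_2d(X)@np.array(c['R']).T+np.array(c['t'])
    u=X[:,:2]/X[:,2:];u=u*(1+c['k1']*(u**2).sum(1,keepdims=True))
    return u*[K[0,0],K[1,1]]+[K[0,2],K[1,2]]
def pose():
    s=status.state();q=s['tcp_rot'];return np.array(s['tool_pos']),Ro.from_quat([q[1],q[2],q[3],q[0]])
def shot(n,f): 
    im=imaging.get_image(n);cv2.imwrite('pics/'+f,im);return im
E
python3 - <<'E'
from h import *
for n in('side','top'):
    im=imaging.get_image(n); cv2.imwrite(f'pics/{n}0_raw.png',im)
    cv2.imwrite(f'pics/{n}0.png',cv2.resize(im,(800,600),interpolation=cv2.INTER_CUBIC))
    c=cal(n);print(n,np.array(c['K'])[0,0],c['k1'],rays(n,[[256,192]]))
print(status.state())
E
```

```text
side 412.7445830553701 -0.12640071362490773 (array([ 0.46656295, -0.88345674,  0.8979788 ]), array([[ 0.07017811,  0.77034436, -0.6337814 ]]))
top 467.1785934940618 -0.1842244659884004 (array([0.45259929, 0.04997922, 1.39745285]), array([[ 0.06011401,  0.0183062 , -0.9980523 ]]))
{'time_s': 0.1, 'qpos': array([ 1.34362549e+00,  3.53579721e-01,  1.63404382e+00,  3.48519090e-06,
        1.15517835e+00, -2.36817163e-03]), 'qd': array([ 0.00076173, -0.00187697, -0.00120517, -0.00130846, -0.00108276,
       -0.00079308]), 'effort': array([-1.56451770e-03, -5.94906306e+01, -3.34933841e+01,  6.97399769e-02,
        1.83356943e-02, -7.20718231e-05]), 'tool_pos': array([0.13920372, 0.60885882, 0.21394506]), 'tcp_rot': array([-7.08228724e-05,  1.12165480e-01,  9.93689358e-01, -6.00458436e-04]), 'force': array([ 0.07889434, -0.07332027, -0.69486197]), 'torque': array([ 0.03504388, -0.01759726,  0.0791124 ]), 'gripper_force': 0.0, 'width': 0.0916033981917767}
```

View pics/side0.png

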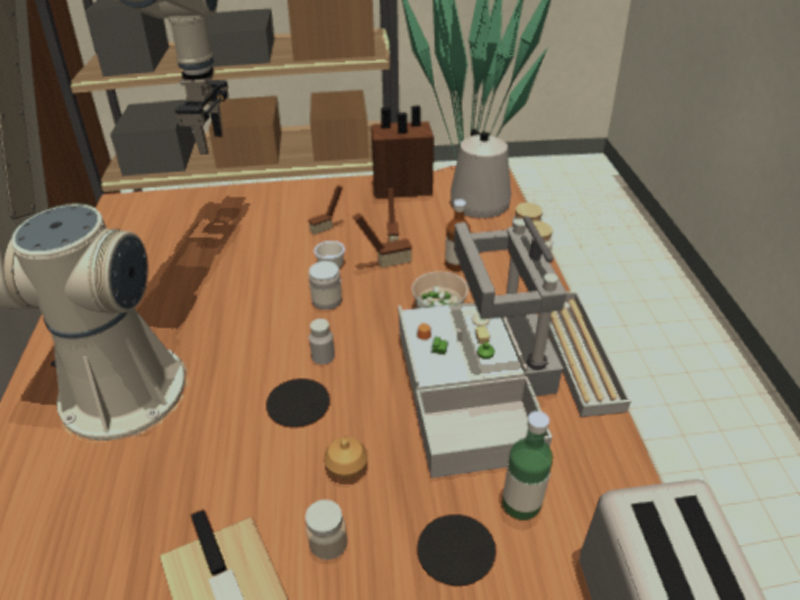

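View pics/top0.png

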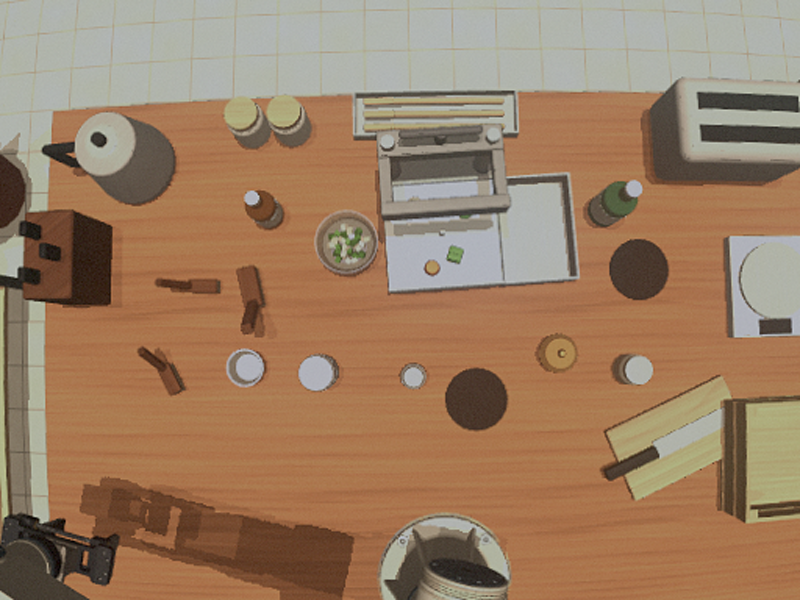

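Side and top views: the press lies at about (440,200) in the top view. The pan is on its right (−y) and the bowl on its left. Three brushes are at top (250,300), (190,285) and (160,370). The mats are at (476,398) and (638,268), and the second is farther from the base.

Run:
```python
import cv2,numpy as np
s=cv2.imread('pics/side0_raw.png');t=cv2.imread('pics/top0_raw.png')
def c(im,x,y,w,h): return cv2.resize(im[y:y+h,x:x+w],(400,300),interpolation=cv2.INTER_CUBIC)
# brush: side (190..270,110..170); top (80..180,160..260); press side (250..350,140..215)... 
m=np.vstack([np.hstack([c(s,190,112,80,60),c(t,85,165,100,75)]),np.hstack([c(s,250,130,120,90),c(t,240,80,136,102)])])
cv2.imwrite('pics/comp0.png',m)
```

```text
(no output)
```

View pics/comp0.png

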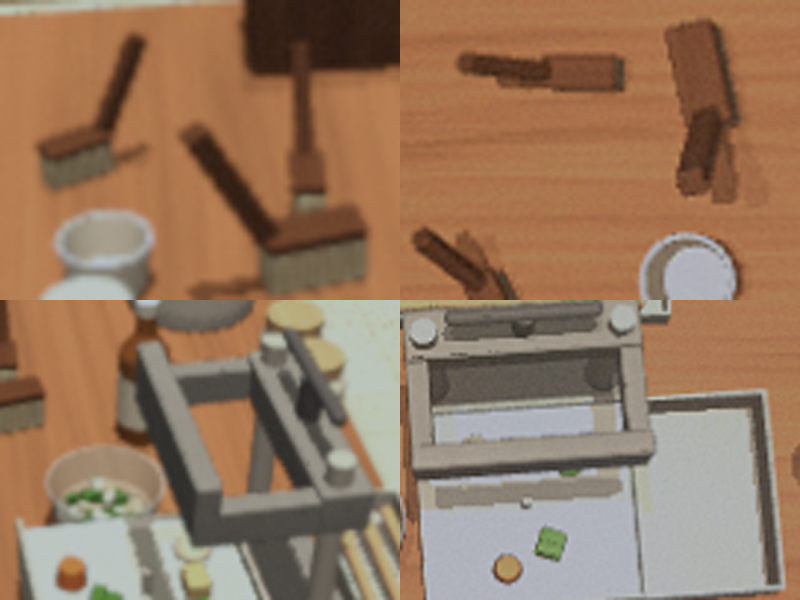

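The composite shows the largest brush at top raw ≈(260,190), with its back to the far end and its handle towards the robot. The carrot and pepper chunk are on the front bed. The onion end, potato and pepper top lie near or under the head bar, and the pin is visible at BR (526,503).

```bash
cat > m1.py <<'E'
from h import *
np.set_printoptions(precision=1,suppress=True)
TR=lambda p:[[85+(x-400)/4-.4,165+y/4-.4] for x,y in p]
TL=lambda p:[[190+x/5-.4,112+y/5-.4] for x,y in p]
BL=lambda p:[[250+x/3.333-.35,130+(y-300)/3.333-.35] for x,y in p]
BR=lambda p:[[240+(x-400)/2.941-.35,80+(y-300)/2.941-.35] for x,y in p]
print('big back corners z48',onz('top',TR([(666,28),(713,21),(735,112),(688,125)]),.048)*1e3)
print('2nd',onz('top',TR([(548,55),(615,56),(615,89),(548,86)]),.048)*1e3)
print('handle end tri',tri(TL([(194,133)]),TR([(692,184)]))*1e3)
print('handle ends 2,3',tri(TL([(300,45),(133,42)]),TR([(466,62),(424,238)]))*1e3)
print('bed front corners z82',onz('top',BR([(422,598)]),.082)*1e3,'pin top',onz('top',BR([(526,503)]),.096)*1e3)
S=1/1.5625
print('bedFL z82',onz('top',[[389*S,293*S]],.082)*1e3,'panFR,BR z64',onz('top',[[579*S,279*S],[570*S,173*S]],.064)*1e3)
print('head front bar top edge front corners z265',onz('top',BR([(413,470),(652,458)]),.265)*1e3)
t=cv2.imread('pics/top0_raw.png');s=cv2.imread('pics/side0_raw.png')
def blobs(n,im,lo,hi,roi,z,mn=4):
    x,y,w,h=roi;hsv=cv2.cvtColor(im,cv2.COLOR_BGR2HSV)
    m=cv2.inRange(hsv,lo,hi);k=np.zeros_like(m);k[y:y+h,x:x+w]=m[y:y+h,x:x+w]
    _,_,st,ce=cv2.connectedComponentsWithStats(k)
    for a,c in zip(st[1:],ce[1:]):
        if a[4]>=mn: print(n,a,c,onz(n,[c],z)[0]*1e3)
print('green');blobs('top',t,(35,80,40),(85,255,255),(245,130,80,60),.082);blobs('side',s,(35,80,40),(85,255,255),(262,195,80,50),.082)
print('orange');blobs('top',t,(5,110,60),(20,255,255),(252,160,65,20),.081);blobs('side',s,(3,130,60),(18,255,255),(262,200,30,30),.081)
print('yellow');blobs('side',s,(18,60,120),(34,255,255),(290,190,40,40),.080)
print('black mats');
for n,im in(('top',t),('side',s)):blobs(n,im,(0,0,0),(180,255,70),(150 if n=='side' else 280,100,260,284),.005,300)
E
python3 m1.py
```

```text
big back corners z48 [[600.  382.4  48. ]
 [604.3 347.1  48. ]
 [537.1 331.   48. ]
 [528.2 366.1  48. ]]
2nd [[582.  472.1  48. ]
 [580.1 420.9  48. ]
 [555.7 420.9  48. ]
 [559.  472.1  48. ]]
handle end tri [[484.1 342.1 139.8   2.7]]
handle ends 2,3 [[573.5 514.9 105.8   1.2]
 [446.7 549.   99.    2.3]]
bed front corners z82 [[563.5  98.6  82. ]] pin top [[651.5  -2.9  96. ]]
bedFL z82 [[544.9  93.8  82. ]] panFR,BR z64 [[ 565.2 -256.8   64. ]
 [ 764.9 -248.4   64. ]]
head front bar top edge front corners z265 [[ 655.5   97.6  265. ]
 [ 661.8 -102.4  265. ]]
green
top [295 138   5   2   7] [297.1 138.3] [682.8 -45.9  82. ]
top [286 158  10  10  71] [290.6 162.4] [614.1 -25.6  82. ]
side [277 216   9  10  71] [280.8 221. ] [614.3 -30.7  82. ]
side [306 219  10  10  76] [310.5 224. ] [696.4 -53.1  82. ]
orange
top [272 167   9   9  51] [276.1 171.2] [589.8  16.   81. ]
side [268 208   7   9  58] [271.  211.9] [591.6  12.1  81. ]
yellow
side [305 208   8  11  63] [308.4 212.9] [700.4  -4.   80. ]
black mats
top [280 357  44  19 549] [299.6 366.2] [ 10.8 -45.3   5. ]
side [238 100  44  27 961] [257.5 112. ] [630.1 765.9   5. ]
side [171 243  40  30 936] [190.2 257.5] [346.6 -72.3   5. ]
side [372 326  30  58 966] [384.7 361.3] [ 798.8 -449.3    5. ]
side [ 268  330   49   45 1734] [291.7 351.8] [ 588.5 -396.6    5. ]
```

```bash
cat >> h.py <<'E'
PY=np.radians(2.1);PO=np.array([.653,-.003,0])
def press(p): return Ro.from_euler('z',PY).apply(p)+PO
def inpress(p): return Ro.from_euler('z',-PY).apply(np.atleast_2d(p)-PO)
def toolR(yaw,tilt=45):
    # y along brush y, z tilted forward
    t=np.radians(tilt);z=np.array([np.sin(t),0,-np.cos(t)]);y=np.array([0,1,0.]);x=np.cross(y,z)
    return Ro.from_euler('z',yaw,degrees=True)*Ro.from_matrix(np.c_[x,y,z])
def go(grasp,R,ref=None):
    # shares from commanded (or measured) pose for grasp point at 'grasp'
    p,r=ref if ref else pose()
    tgt=np.array(grasp)+R.apply([0,0,.019])
    sh=r.inv().apply(tgt-p)/.12; tu=(r.inv()*R).as_rotvec()/np.radians(45)
    print('shift',sh.round(3),'turn',tu.round(3),'max-dist mm',np.linalg.norm(sh)*120)
    return tgt,R
E
cat > m2.py <<'E'
from m1 import *
print('----');
print('onion end side/top z79',onz('side',BL([(190,548)]),.079)*1e3,onz('top',BR([(475,440)]),.085)*1e3)
print('onion press',inpress(onz('side',BL([(190,548)]),.079))*1e3)
im=t
m=cv2.inRange(cv2.cvtColor(t,cv2.COLOR_BGR2HSV),(0,0,0),(180,255,75))
for x,y in((408,172),(305,255)):
    k=np.zeros_like(m);k[y-28:y+28,x-28:x+28]=m[y-28:y+28,x-28:x+28]
    c=max(cv2.findContours(k,0,2)[0],key=cv2.contourArea);e=cv2.fitEllipse(c);print('mat',e,onz('top',[e[0]],.005)*1e3)
for n,p,z in(('oil',(634,189),.21),('vinegar',(251,198),.17),('jar',(317,373),.08),('ramekin',(245,367),.04),('shaker',(413,376),.085),('onion',(558,353),.05),('can',(636,369),.085)):
    print(n,onz('top',[np.array(p)*S],z)[0]*1e3)
go([.504,.343,.104],toolR(12))
E
python3 m2.py | sed -n '/----/,$p'
```

```text
----
onion end side/top z79 [[703.3  36.7  79. ]] [[715.9  44.6  85. ]]
onion press [[51.8 37.9 79. ]]
mat ((408.283447265625, 172.08328247070312), (35.94160079956055, 37.52721405029297), 168.15408325195312) [[ 587.8 -388.5    5. ]]
mat ((304.3776550292969, 255.19744873046875), (37.65325927734375, 38.257057189941406), 112.7319107055664) [[345.5 -64.7   5. ]]
oil [ 702.7 -324.1  210. ]
vinegar [707.9 326.5 170. ]
jar [402.7 226.7  80. ]
ramekin [413.9 368.4  40. ]
shaker [394.7  53.3  85. ]
onion [ 429.6 -216.1   50. ]
can [ 397.3 -353.    85. ]
shift [-3.6 -1.4  1. ] turn [-0.2 -1.  -0.5] max-dist mm 476.72112836329666
```

Emit:
move_arm(series=[-1, -0.4, -0.2, -0.2, -1, -0.5, 1, -1, -0.4, -0.2, -0.2, -1, -0.5, 1, -1, -0.4, -0.2, -0.2, -1, -0.5, 1, -1, -0.4, -0.2, -0.2, -1, -0.5, 1, -1, -0.4, -0.2, -0.2, -1, -0.5, 1], squeeze=50)

```text
time_s: 0.52
tool_pos: [0.2477, 0.5352, 0.2403]
tcp_rot: [0.278, -0.028, 0.96, 0.025]
force: [-0.3, -0.1, -0.8]
width: 0.0917
gripper_force: 0.0
```

```bash
cat > g.py <<'E'
from h import *
R=toolR(12);g=np.array([.504,.343,.104])
pre=g-R.apply([0,0,.08]);print(status.state()['tool_pos']);go(pre,R)
E
python3 g.py
```

```text
[0.24766185 0.53515777 0.24029774]
shift [-1.025 -1.816  1.499] turn [-0.081 -0.278 -0.167] max-dist mm 308.2047357111299
```

Emit:
move_arm(series=[-0.7, -1, 0.7, -0.08, -0.28, -0.17, 1, -0.7, -1, 0.7, -0.08, -0.28, -0.17, 1, -0.7, -1, 0.7, -0.08, -0.28, -0.17, 1, -0.7, -1, 0.7, -0.08, -0.28, -0.17, 1, -0.7, -1, 0.7, -0.08, -0.28, -0.17, 1])

```text
time_s: 0.93
tool_pos: [0.3705, 0.4185, 0.2059]
tcp_rot: [0.378, -0.097, 0.92, 0.035]
force: [-0.7, -0.7, -0.5]
width: 0.092
gripper_force: 0.0
```

```bash
python3 g.py
```

```text
[0.37047199 0.41852066 0.20589505]
shift [-0.078 -0.841  0.776] turn [-0.011 -0.008  0.006] max-dist mm 137.5997988172022
```

Emit:
move_arm(series=[-0.08, -0.84, 0.77, -0.01, -0.01, 0, 1, -0.08, -0.84, 0.77, -0.01, -0.01, 0, 1, -0.08, -0.84, 0.77, -0.01, -0.01, 0, 1, -0.08, -0.84, 0.77, -0.01, -0.01, 0, 1, -0.08, -0.84, 0.77, -0.01, -0.01, 0, 1])

```text
time_s: 1.35
tool_pos: [0.4591, 0.3463, 0.181]
tcp_rot: [0.357, -0.095, 0.929, 0.031]
force: [0.2, 0.8, 0.2]
width: 0.0916
gripper_force: 0.0
```

```bash
python3 g.py
python3 - <<'E'
from h import *
a=shot('side','side1.png');b=shot('top','top1.png')
R=toolR(12)
for n,im in(('side',a),('top',b)):
    print(n,proj(n,[[.504,.343,.104]]))
cv2.imwrite('pics/c1.png',np.hstack([cv2.resize(a[90:210,160:320],(400,300),interpolation=2),cv2.resize(b[120:270,90:290],(400,300),interpolation=2)]))
E
```

```text
[0.45905492 0.34634478 0.18097665]
shift [ 0.188 -0.102  0.212] turn [-0.019 -0.066  0.001] max-dist mm 36.11850811545256
side [[234.18544973 146.3652606 ]]
top [[160.12003985 203.29507749]]
```

View pics/c1.png

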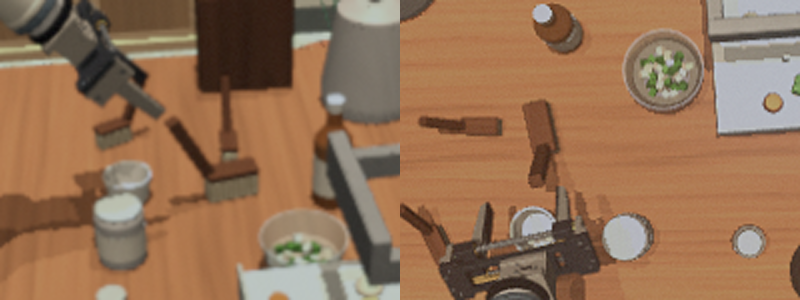

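The gripper's fingers straddle the handle end: in the top crop the tips are at (485,210) and (562,195), and the handle is at (538,178). Clear to go in.

```bash
sed -i 's/^pre.*/pre=g-R.apply([0,0,.08]);print(status.state()["tool_pos"]);go(pre,R);go(g,R)/' g.py; python3 g.py
```

```text
[0.4576718  0.34778078 0.18089179]
shift [ 0.181 -0.116  0.217] turn [-0.017 -0.066  0.002] max-dist mm 36.684680480872615
shift [ 0.147 -0.107  0.883] turn [-0.017 -0.066  0.002] max-dist mm 108.16432610693604
```

Emit:
move_arm(series=[0.15, -0.11, 0.3, -0.02, -0.07, 0, 1, 0.15, -0.11, 0.5, -0.02, -0.07, 0, 1, 0.15, -0.11, 0.7, -0.02, -0.07, 0, 1, 0.15, -0.11, 0.88, -0.02, -0.07, 0, 1, 0.15, -0.11, 0.88, -0.02, -0.07, 0, 1])

```text
time_s: 1.87
tool_pos: [0.5131, 0.3659, 0.1644]
tcp_rot: [0.349, -0.097, 0.932, 0.029]
force: [0.0, 0.2, 0.1]
width: 0.0918
gripper_force: 0.0
```

```bash
python3 - <<'E'
from h import *
imaging.get_image('top')
E
python3 g.py
```

```text
[0.51361588 0.36581941 0.16402963]
shift [ 0.453 -0.171 -0.204] turn [-0.02  -0.089  0.004] max-dist mm 63.08615130232041
shift [ 0.407 -0.161  0.461] turn [-0.02  -0.089  0.004] max-dist mm 76.2268417001659
```

```bash
python3 -c "
from bench import status
s=status.state();print(s['qpos'].round(3),s['qd'].round(3))"
```

```text
[ 0.849  0.256  2.16  -1.295  0.434  0.21 ] [ 0.012 -0.03   0.044  0.003  0.017  0.018]
```

```bash
cat > kin.py <<'E'
from h import *
from scipy.optimize import least_squares
D=[([1.34362549,.353579721,1.63404382,0,1.15517835,-.002368],[.13920372,.60885882,.21394506],[-7.08e-5,.112165,.993689,-.0006])]
def fk(q,P):
    h,L2,L3,a,d,b=P;E=Ro.from_euler
    A=E('z',q[0]);B=A*E('y',q[1]);C=B*E('y',q[2]);W=C*E('z',q[3])*E('y',q[4])*E('z',q[5])
    return np.array([0,0,h])+A.apply([b,0,0])+B.apply([0,0,L2])+C.apply([a,0,L3])+W.apply([0,0,d]),W
s=status.state();D.append((s['qpos'],s['tool_pos'],s['tcp_rot']))
f=lambda P:np.r_[np.concatenate([fk(q,P)[0]-p for q,p,_ in D]),1e-3*(np.array(P)-[.35,.45,.5,0,.32,0])]
P=least_squares(f,[.35,.45,.5,0,.32,0]).x
LO=np.array([-2.63,-.92,.06,-1.3,0,-3.02]);HI=np.array([2.63,2.1,2.66,4.44,2.69,3.02])
def ik(grasp,R,q0):
    t=np.array(grasp)+R.apply([0,0,.019])
    def e(q):
        p,W=fk(q,P);return np.r_[p-t,.3*(W.inv()*R).as_rotvec()]
    r=least_squares(e,np.clip(q0,LO+.01,HI-.01),bounds=(LO,HI));return r.x,np.linalg.norm(r.fun)
if __name__=='__main__':
    np.set_printoptions(precision=3,suppress=True)
    print(P,f(P)[:6]*1e3,[ (fk(q,P)[1].as_quat()[[3,0,1,2]],o) for q,p,o in D])
    for tilt in(20,27,30,35,45):
        print(tilt)
        for nm,g,yaw in(('grasp',[.504,.343,.104],12),('lift',[.504,.343,.2],12),('start',press([-.013,.093,.174]),2),('end',press([-.013,-.125,.174]),2),('fstart',press([-.115,.093,.174]),2),('fend',press([-.115,-.125,.174]),2),('mat',[.523,-.39,.11],2)):
            best=min((ik(g,toolR(yaw,tilt),[np.arctan2(g[1],g[0]),.3,1.8,w,.7,0]) for w in(-.8,0,.8)),key=lambda r:r[1]);print(nm,best[0],round(best[1]*1e3,2))
E
python3 kin.py
```

```text
[0.369 0.498 0.495 0.071 0.356 0.029] [ 1.463 -0.338  0.    -0.     0.    -0.   ] [(array([-0.   , -0.623,  0.782, -0.   ]), [-7.08e-05, 0.112165, 0.993689, -0.0006]), (array([ 0.267, -0.727,  0.591, -0.227]), array([ 0.349, -0.096,  0.932,  0.029]))]
20
grasp [ 0.684  0.387  1.997 -0.353  0.469  0.767] 0.0
lift [ 0.684  0.217  1.952 -0.253  0.675  0.649] 0.0
start [ 0.162  0.298  1.916 -0.079  0.583  0.186] 0.0
end [-0.245  0.326  1.876  0.166  0.61  -0.4  ] 0.0
fstart [ 0.192  0.129  2.137 -0.106  0.534  0.239] 0.0
fend [-0.308  0.166  2.091  0.217  0.565 -0.508] 0.0
mat [-0.768  0.462  1.851  0.434  0.626 -1.131] 0.0
27
grasp [ 0.72   0.376  2.075 -0.704  0.35   1.137] 0.0
lift [ 0.72   0.188  2.036 -0.444  0.544  0.85 ] 0.0
start [ 0.172  0.266  2.008 -0.158  0.405  0.268] 0.0
end [-0.265  0.295  1.967  0.317  0.446 -0.557] 0.0
fstart [ 0.207  0.097  2.225 -0.221  0.363  0.361] 0.0
fend [-0.339  0.137  2.176  0.421  0.418 -0.725] 0.0
mat [-0.818  0.457  1.915  0.7    0.559 -1.416] 0.0
30
grasp [ 0.737  0.378  2.107 -0.931  0.319  1.374] 0.0
lift [ 0.737  0.18   2.07  -0.559  0.49
[... 340 characters left out ...]
ft [ 0.766  0.174  2.125 -0.812  0.43   1.235] 0.0
start [ 0.184  0.25   2.107 -0.449  0.198  0.564] 0.0
end [-0.291  0.281  2.063  0.726  0.28  -0.976] 0.0
fstart [ 0.227  0.084  2.32  -0.687  0.174  0.838] 0.0
fend [-0.378  0.129  2.267  0.936  0.29  -1.26 ] 0.0
mat [-0.877  0.47   1.978  1.061  0.546 -1.805] 0.0
45
grasp [ 0.809  0.369  2.131 -1.3    0.397  1.791] 49.21
lift [ 0.819  0.18   2.195 -1.3    0.424  1.75 ] 12.42
start [ 0.185  0.238  2.166 -1.3    0.093  1.412] 22.68
end [-0.324  0.301  2.168  1.872  0.263 -2.141] 0.0
fstart [ 0.226  0.053  2.366 -1.3    0.117  1.445] 29.71
fend [-0.432  0.167  2.367  1.916  0.345 -2.279] 0.0
mat [-0.95   0.52   2.037  1.463  0.634 -2.254] 0.0
```

```bash
python3 - <<'E'
s=open('kin.py').read()
s=s.replace("*E('z',q[5])","*E('z',q[5]+np.pi/2)").replace("w,.7,0]","w,.7,-1.5]")
s=s.replace("(20,27,30,35,45)","(27,)").replace("('mat',[.523,-.39,.11],2)","('mat-25',[.529,-.363,.11],-25),('mat-40',[.538,-.348,.11],-40)")
open('kin.py','w').write(s)
g=open('g.py').read().replace("toolR(12)","toolR(12,27)").replace(".08])",".05])");open('g.py','w').write(g)
E
python3 kin.py; python3 g.py
```

```text
[0.369 0.498 0.495 0.071 0.356 0.029] [ 1.463 -0.338  0.    -0.     0.    -0.   ] [(array([-0.   ,  0.112,  0.994, -0.001]), [-7.08e-05, 0.112165, 0.993689, -0.0006]), (array([ 0.349, -0.096,  0.932,  0.029]), array([ 0.349, -0.096,  0.932,  0.029]))]
27
grasp [ 0.72   0.376  2.075 -0.704  0.35  -0.434] 0.0
lift [ 0.72   0.188  2.036 -0.444  0.544 -0.721] 0.0
start [ 0.172  0.266  2.008 -0.158  0.405 -1.302] 0.0
end [-0.265  0.295  1.967  0.317  0.446 -2.127] 0.0
fstart [ 0.207  0.097  2.225 -0.221  0.363 -1.21 ] 0.0
fend [-0.339  0.137  2.176  0.421  0.418 -2.295] 0.0
mat-25 [-0.653  0.39   2.03   0.364  0.277 -2.115] 0.0
mat-40 [-0.536  0.387  2.035 -0.285  0.264 -1.15 ] 0.0
[0.51361588 0.36581941 0.16402963]
shift [ 0.355 -0.168  0.052] turn [-0.02   0.311  0.001] max-dist mm 47.53795180824907
shift [ 0.456 -0.161  0.456] turn [-0.02   0.311  0.001] max-dist mm 79.78804504579584
```

Emit:
move_arm(series=[0.15, -0.17, 0, -0.02, 0.31, 0, 1, 0.36, -0.17, 0.05, -0.02, 0.31, 0, 1, 0.36, -0.17, 0.05, -0.02, 0.31, 0, 1, 0.36, -0.17, 0.05, -0.02, 0.31, 0, 1, 0.36, -0.17, 0.05, -0.02, 0.31, 0, 1])

```text
time_s: 2.33
tool_pos: [0.4879, 0.3384, 0.1318]
tcp_rot: [0.231, -0.101, 0.967, 0.025]
force: [0.1, -0.6, 0.5]
width: 0.0918
gripper_force: 0.0
```

```bash
python3 - <<'E'
from h import *
imaging.get_image('top')
E
python3 g.py
```

```text
[0.48846068 0.33793381 0.13209496]
shift [-0.014  0.014  0.012] turn [-0.001  0.002 -0.002] max-dist mm 2.8193186765726894
shift [-0.014  0.015  0.428] turn [-0.001  0.002 -0.002] max-dist mm 51.46942723620272
```

Emit:
move_arm(series=[-0.01, 0.01, 0.15, 0, 0, 0, 1, -0.01, 0.01, 0.3, 0, 0, 0, 1, -0.01, 0.01, 0.43, 0, 0, 0, 1, -0.01, 0.01, 0.43, 0, 0, 0, 1, -0.01, 0.01, 0.43, 0, 0, 0, 1])

```text
time_s: 2.8
tool_pos: [0.5109, 0.3438, 0.0858]
tcp_rot: [0.232, -0.102, 0.967, 0.023]
force: [0.5, 0.2, -0.3]
width: 0.092
gripper_force: 0.0
```

```bash
python3 - <<'E'
from h import *
a=shot('side','side2.png');b=shot('top','top2.png')
cv2.imwrite('pics/c2.png',np.hstack([cv2.resize(a[90:210,160:320],(400,300),interpolation=2),cv2.resize(b[120:270,90:290],(400,300),interpolation=2)]))
E
python3 g.py
```

```text
[0.51119783 0.34423688 0.08700005]
shift [-0.011  0.002 -0.412] turn [-0.001  0.002  0.001] max-dist mm 49.47591897988665
shift [-0.01   0.002  0.005] turn [-0.001  0.002  0.001] max-dist mm 1.3605408867642232
```

View pics/c2.png

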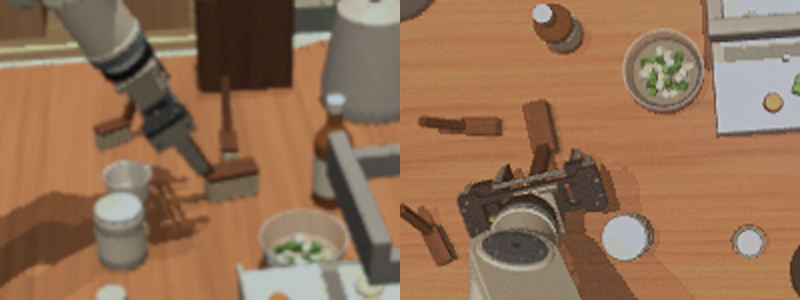

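The gripper is aligned with the slanting handle and the brush is untouched. The handle enters midway between the fingers at top crop (540,160). Closing now.

Emit:
move_arm(series=[0, 0, 0, 0, 0, 0, 0.3, 0, 0, 0, 0, 0, 0, 0, 0, 0, 0, 0, 0, 0, 0, 0, 0, 0, 0, 0, 0, 0, 0, 0, 0, 0, 0, 0, 0], squeeze=55)

```text
time_s: 3.32
tool_pos: [0.5115, 0.3442, 0.0869]
tcp_rot: [0.233, -0.102, 0.967, 0.024]
force: [-0.5, -0.4, -0.5]
width: 0.0605
gripper_force: 0.0
```

Emit:
move_arm(series=[0, 0, 0, 0, 0, 0, 0, 0, 0, 0, 0, 0, 0, 0, 0, 0, 0, 0, 0, 0, 0, 0, 0, 0, 0, 0, 0, 0, 0, 0, 0, 0, 0, 0, 0])

```text
time_s: 3.73
tool_pos: [0.5114, 0.3441, 0.0865]
tcp_rot: [0.233, -0.102, 0.967, 0.024]
force: [-0.9, -0.7, 0.1]
width: 0.0273
gripper_force: 0.0
```

```bash
python3 g.py
python3 - <<'E'
from h import *
p,R=pose();print(repr(p),R.as_quat().round(4).tolist())
yaw=np.degrees(np.arctan2(*R.as_matrix()[[1,0],2]));print(yaw)
go([.504,.343,.204],toolR(12,27))
E
```

```text
[0.51144985 0.34411352 0.08647317]
shift [-0.011  0.003 -0.417] turn [-0.001  0.001  0.   ] max-dist mm 50.04779752822673
shift [-0.01   0.004 -0.   ] turn [-0.001  0.001  0.   ] max-dist mm 1.3396313547117968
array([0.51144985, 0.34411352, 0.08647317]) [-0.1017, 0.9669, 0.024, 0.2327]
11.888432999025493
shift [-0.389  0.003 -0.742] turn [-0.001  0.001  0.   ] max-dist mm 100.60484765077751
```

Emit:
move_arm(series=[0, 0, 0, 0, 0, 0, 0, 0, 0, 0, 0, 0, 0, 0, 0, 0, 0, 0, 0, 0, 0, 0, 0, 0, 0, 0, 0, 0])

```text
time_s: 4.07
tool_pos: [0.5113, 0.344, 0.0863]
tcp_rot: [0.233, -0.102, 0.967, 0.024]
force: [0.5, 0.2, -1.9]
width: 0.02
gripper_force: 55.0
```

Run:
```python
from h import *
p,R=pose();s=status.state();print(s['width'],s['gripper_force'],s['force'])
np.savez('grasp.npz',p=p,q=R.as_quat());print(p)
go(p-R.apply([0,0,.019])+[0,0,.1],R)
```

```text
0.01999166489624248 54.99845802783966 [ 0.48448222  0.1858517  -1.88159513]
[0.5113095  0.34396473 0.08632052]
shift [-0.379 -0.001 -0.742] turn [0. 0. 0.] max-dist mm 100.00000000000001
```

Emit:
move_arm(series=[-0.1, 0, -0.2, 0, 0, 0, 0, -0.2, 0, -0.4, 0, 0, 0, 0, -0.32, 0, -0.62, 0, 0, 0, 0, -0.42, 0, -0.82, 0, 0, 0, 0, -0.42, 0, -0.82, 0, 0, 0, 0])

```text
time_s: 4.48
tool_pos: [0.5138, 0.3464, 0.2031]
tcp_rot: [0.236, -0.101, 0.966, 0.026]
force: [0.2, 0.6, -0.9]
width: 0.0198
gripper_force: 55.0
```

Run:
```python
from h import *
a=shot('side','side3.png');b=shot('top','top3.png')
p,R=pose();d=np.load('grasp.npz');dz=p[2]-d['p'][2];print(p,dz,status.state()['force'])
t=b;hs=cv2.cvtColor(t,cv2.COLOR_BGR2HSV)
cv2.imwrite('pics/c3.png',np.hstack([cv2.resize(a[70:190,160:320],(400,300),interpolation=2),cv2.resize(b[120:270,90:290],(400,300),interpolation=2)]))
```

```text
[0.51187504 0.34451647 0.1980914 ] 0.11177088110163484 [ 0.64451749 -0.44746611 -2.29499138]
```

View pics/c3.png

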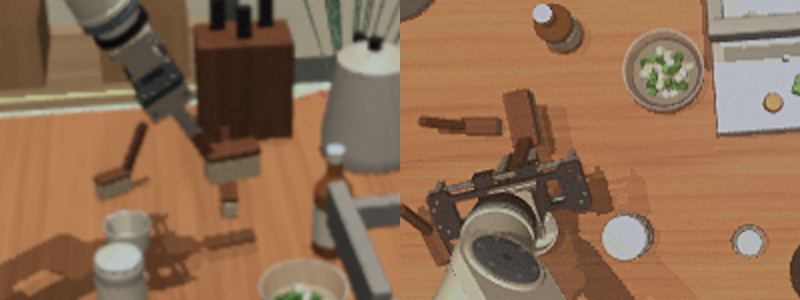

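The brush is lifted cleanly and hangs level, with its back at top crop (521,118). I'll check where it sits in the hand and plan the way to the press.

```bash
cat > plan.py <<'E'
from kin import *
np.set_printoptions(precision=3,suppress=True)
d=np.load('grasp.npz');G=d['p'];RG=Ro.from_quat(d['q'])
# brush pose at grasp: origin from top view, z=0, yaw 12
YG=11.9;BO=np.array([.5674,.3566,0.]);
off=RG.inv().apply(BO-G)      # brush origin in tool frame
def tool(bo,yaw):             # brush origin world & yaw -> tool pose
    R=Ro.from_euler('z',yaw-YG,degrees=True)*RG
    return np.array(bo)-R.apply(off),R
def rel(bo,yaw,ref=None):
    p,r=ref or pose();T,R=tool(bo,yaw)
    sh=r.inv().apply(T-p)/.12;tu=(r.inv()*R).as_rotvec()/np.radians(45)
    print('shift',sh.round(3),'turn',tu.round(3),'mm',(np.linalg.norm(sh)*120).round(1),'deg',(np.linalg.norm(tu)*45).round(1));return T,R
def brush():
    p,r=pose();return p+r.apply(off),np.degrees((r*RG.inv()).as_rotvec())[2]+YG,np.degrees((r*RG.inv()).as_rotvec())[:2]
E
python3 - <<'E'
from plan import *
b=cv2.imread('pics/top3.png')
raw=[[90+(x-400)/2-.25,120+y/2-.25] for x,y in((504,97),(532,90),(541,136),(511,146))]
c=onz('top',raw,.160);print(c*1e3,c.mean(0)*1e3,'brush pred',brush())
hd=onz('top',raw[:2],.16).mean(0);print('far end mid',hd,'->origin',hd-.039*np.array([np.cos(.2077),np.sin(.2077),0]))
q=status.state()['qpos']
for nm,bp in(('A',[-.055,.2,.14]),('B',[-.05,.095,.085]),('B2',[-.05,.095,.0715]),('C',[.05,.095,.0715]),('D',[.05,-.118,.0715]),('E',[-.05,-.118,.12])):
    T,R=tool(press(bp),2.1);q,e=ik(T-R.apply([0,0,.019]),R,q);print(nm,T,q,round(e*1e3,2))
rel(press([-.055,.2,.14]),2.1)
E
```

```text
[[597.472 380.73  160.   ]
 [606.034 341.96  160.   ]
 [543.545 329.718 160.   ]
 [530.868 371.051 160.   ]] [569.48  355.865 160.   ] brush pred (array([0.568, 0.357, 0.112]), np.float64(11.889558822934466), array([ 0.101, -0.11 ]))
far end mid [0.602 0.361 0.16 ] ->origin [0.564 0.353 0.16 ]
A [0.533 0.192 0.226] [ 0.463  0.037  2.098 -0.34   0.599 -0.904] 0.0
B [0.542 0.087 0.171] [ 0.21   0.092  2.197 -0.206  0.395 -1.227] 0.0
B2 [0.542 0.087 0.158] [ 0.21   0.121  2.206 -0.227  0.357 -1.205] 0.0
C [0.642 0.091 0.158] [ 0.175  0.274  2.002 -0.162  0.402 -1.301] 0.0
D [ 0.65  -0.122  0.158] [-0.255  0.299  1.966  0.311  0.44  -2.117] 0.0
E [ 0.55  -0.126  0.206] [-0.325  0.061  2.127  0.323  0.531 -2.179] 0.0
shift [-0.028 -1.281 -0.25 ] turn [0.101 0.003 0.193] mm 156.6 deg 9.8
```

Emit:
move_arm(series=[-0.02, -0.25, -0.2, 0.03, 0, 0.05, 0, -0.02, -0.5, -0.2, 0.06, 0, 0.1, 0, -0.02, -0.75, -0.2, 0.1, 0, 0.15, 0, -0.02, -1, -0.2, 0.1, 0, 0.19, 0, -0.02, -1, -0.2, 0.1, 0, 0.19, 0])

```text
time_s: 5.0
tool_pos: [0.5267, 0.2207, 0.2171]
tcp_rot: [0.232, -0.019, 0.972, 0.001]
force: [-1.8, 0.1, -1.4]
width: 0.0198
gripper_force: 55.0
```

Run:
```python
from plan import *
print(brush());rel(press([-.05,.095,.12]),2.1)
```

```text
(array([0.584, 0.223, 0.131]), np.float64(2.0273291325787266), array([-0.288,  0.151]))
shift [-0.034 -1.116  0.125] turn [-0.006 -0.004  0.001] mm 134.8 deg 0.3
```

Emit:
move_arm(series=[-0.03, -0.28, 0.03, 0, 0, 0, 0, -0.03, -0.56, 0.06, 0, 0, 0, 0, -0.03, -0.84, 0.1, 0, 0, 0, 0, -0.03, -1, 0.12, 0, 0, 0, 0, -0.03, -1, 0.12, 0, 0, 0, 0])

```text
time_s: 5.42
tool_pos: [0.541, 0.1023, 0.2062]
tcp_rot: [0.232, -0.019, 0.973, 0.002]
force: [0.5, 0.2, -1.5]
width: 0.0197
gripper_force: 55.0
```

Run:
```python
from plan import *
a=shot('side','side4.png');b=shot('top','top4.png')
bo,yw,t=brush();print(bo,yw,t,inpress(bo));rel(press([-.05,.095,.0725]),2.1)
cv2.imwrite('pics/c4.png',np.hstack([cv2.resize(a[110:260,220:420],(400,300),interpolation=2),cv2.resize(b[70:220,210:410],(400,300),interpolation=2)]))
```

```text
[0.599 0.108 0.121] 2.1246884228427643 [-0.132  0.077] [[-0.05   0.112  0.121]]
shift [ 0.187 -0.146  0.359] turn [-0.002 -0.002  0.002] mm 51.6 deg 0.2
```

View pics/c4.png

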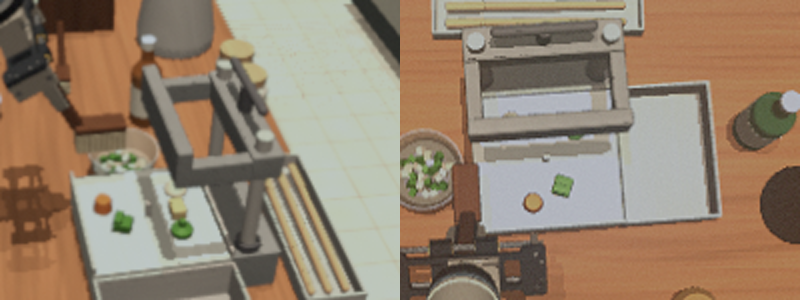

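The brush is over the left bed edge, parallel to it (top crop (467,190)). Trimmings: carrot (533,202), chunk (562,186) and pepper top at the bar (576,135). Lowering now.

Run:
```python
from plan import *
r=rel(press([-.042,.095,.085]),2.1)
r=rel(press([-.042,.095,.072]),2.1)
```

```text
shift [ 0.08  -0.146  0.297] turn [-0.002 -0.002  0.002] mm 40.8 deg 0.2
shift [ 0.129 -0.146  0.393] turn [-0.002 -0.002  0.002] mm 52.6 deg 0.2
```

Emit:
move_arm(series=[0.02, -0.15, 0.1, 0, 0, 0, 0, 0.08, -0.15, 0.3, 0, 0, 0, 0, 0.1, -0.15, 0.35, 0, 0, 0, 0, 0.13, -0.15, 0.39, 0, 0, 0, 0, 0.13, -0.15, 0.39, 0, 0, 0, 0])

```text
time_s: 5.93
tool_pos: [0.5495, 0.0885, 0.1586]
tcp_rot: [0.233, -0.021, 0.972, 0.003]
force: [-0.4, -0.0, -1.6]
width: 0.0199
gripper_force: 55.0
```

Run:
```python
from plan import *
imaging.get_image('top')
bo,yw,t=brush();print(inpress(bo),yw,t,status.state()['force']);
rel(press([.05,.095,.072]),2.1)
```

```text
[[-0.042  0.096  0.073]] 2.317476796429375 [-0.123  0.032] [ 1.403  0.338 -0.228]
shift [-0.678 -0.013  0.357] turn [-0.    -0.001  0.005] mm 92.0 deg 0.3
```

Emit:
move_arm(series=[-0.17, 0, 0.08, 0, 0, 0, 0, -0.34, -0.01, 0.17, 0, 0, 0, 0, -0.51, -0.01, 0.26, 0, 0, 0, 0, -0.68, -0.01, 0.35, 0, 0, 0, 0, -0.68, -0.01, 0.35, 0, 0, 0, 0])

```text
time_s: 6.4
tool_pos: [0.6473, 0.0915, 0.1623]
tcp_rot: [0.237, -0.02, 0.971, 0.004]
force: [0.3, -0.5, -0.3]
width: 0.0197
gripper_force: 55.0
```

Run:
```python
from plan import *
a=shot('side','side5.png');b=shot('top','top5.png')
bo,yw,t=brush();print(inpress(bo),yw,t,status.state()['force']);
for y in(.045,-.005,-.055,-.105,-.122):rel(press([.05,y,.0715]),2.1)
cv2.imwrite('pics/c5.png',np.hstack([cv2.resize(a[110:260,220:420],(400,300),interpolation=2),cv2.resize(b[70:220,210:410],(400,300),interpolation=2)]))
```

```text
[[0.051 0.095 0.074]] 2.268321923750623 [-0.085 -0.092] [-0.474  0.153 -1.527]
shift [ 0.019 -0.416  0.017] turn [-0.     0.002  0.004] mm 50.0 deg 0.2
shift [ 0.021 -0.833  0.017] turn [-0.     0.002  0.004] mm 100.0 deg 0.2
shift [ 0.023 -1.249  0.018] turn [-0.     0.002  0.004] mm 150.0 deg 0.2
shift [ 0.026 -1.666  0.018] turn [-0.     0.002  0.004] mm 200.0 deg 0.2
shift [ 0.026 -1.808  0.018] turn [-0.     0.002  0.004] mm 217.0 deg 0.2
```

View pics/c5.png

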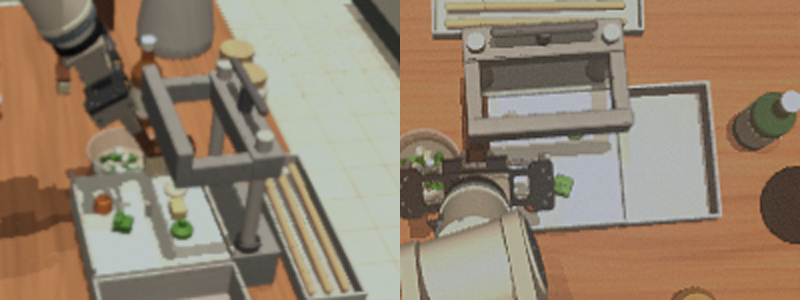

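The gripper sits clear of the head bar, and the brush is behind the bar at the bed's left end (top crop (478,150)). All pieces lie to its right, so I'm sweeping to −y.

Emit:
move_arm(series=[0.02, -0.12, 0.02, 0, 0, 0, 0, 0.02, -0.24, 0.02, 0, 0, 0, 0, 0.02, -0.36, 0.02, 0, 0, 0, 0, 0.02, -0.48, 0.02, 0, 0, 0, 0, 0.02, -0.6, 0.02, 0, 0, 0, 0])

```text
time_s: 6.92
tool_pos: [0.643, 0.0183, 0.1571]
tcp_rot: [0.234, -0.021, 0.972, 0.004]
force: [0.3, 1.1, -1.5]
width: 0.0199
gripper_force: 55.0
```

```bash
cat > c.py <<'E'
from plan import *
import sys
bo,yw,t=brush();print(inpress(bo),yw,t,status.state()['force'])
tg=[float(v)/1e3 for v in sys.argv[1:4]];rel(press(tg),float(sys.argv[4]) if len(sys.argv)>4 else 2.1)
E
python3 c.py 50 -122 71.5
```

```text
[[0.048 0.023 0.071]] 2.294694833133555 [-0.092 -0.024] [ 0.284  1.137 -1.504]
shift [-0.008 -1.204  0.002] turn [0.    0.    0.005] mm 144.5 deg 0.2
```

Emit:
move_arm(series=[-0.01, -0.12, 0, 0, 0, 0, 0, -0.01, -0.24, 0, 0, 0, 0, 0, -0.01, -0.36, 0, 0, 0, 0, 0, -0.01, -0.48, 0, 0, 0, 0, 0, -0.01, -0.6, 0, 0, 0, 0, 0])

```text
time_s: 7.33
tool_pos: [0.6471, -0.0535, 0.158]
tcp_rot: [0.234, -0.021, 0.972, 0.004]
force: [0.1, -0.0, -1.9]
width: 0.0199
gripper_force: 55.0
```

```bash
python3 - <<'E'
from h import *
a=shot('side','side6.png');b=shot('top','top6.png')
cv2.imwrite('pics/c6.png',np.hstack([cv2.resize(a[110:260,220:420],(400,300),interpolation=2),cv2.resize(b[70:220,210:410],(400,300),interpolation=2)]))
E
python3 c.py 50 -122 71.5
```

```text
[[ 0.05  -0.051  0.072]] 2.184684041443374 [-0.097 -0.056] [ 0.537  0.019 -1.9  ]
shift [ 0.004 -0.596  0.002] turn [-0.001  0.001  0.003] mm 71.5 deg 0.1
```

View pics/c6.png

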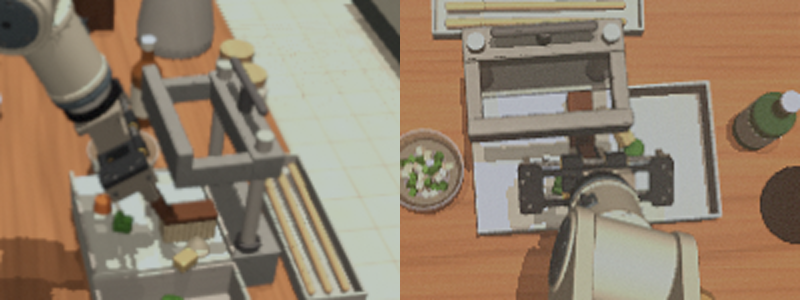

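The pepper top is already in the pan (side crop (172,298)). The potato (185,260) and onion end (197,243) are being pushed at the bed edge. I'll finish the stroke.

Emit:
move_arm(series=[0, -0.12, 0, 0, 0, 0, 0, 0, -0.24, 0, 0, 0, 0, 0, 0, -0.36, 0, 0, 0, 0, 0, 0, -0.48, 0, 0, 0, 0, 0, 0, -0.62, 0, 0, 0, 0, 0])

```text
time_s: 7.85
tool_pos: [0.6506, -0.127, 0.158]
tcp_rot: [0.234, -0.021, 0.972, 0.004]
force: [-0.5, -0.0, -0.1]
width: 0.0196
gripper_force: 55.0
```

```bash
cat > scraps.py <<'E'
from m1 import blobs
from h import *
def look(tag):
    a=shot('side',f'side{tag}.png');b=shot('top',f'top{tag}.png')
    for z in(.08,.015):
        print('z',z);
        for nm,lo,hi in(('green',(35,80,40),(85,255,255)),('orange',(3,130,60),(17,255,255)),('yellow',(18,60,110),(34,255,255))):
            for n,im,roi in(('side',a,(262,190,90,110)),('top',b,(245,110,130,75))):
                hsv=cv2.cvtColor(im,cv2.COLOR_BGR2HSV);m=cv2.inRange(hsv,lo,hi);x,y,w,h=roi;k=np.zeros_like(m);k[y:y+h,x:x+w]=m[y:y+h,x:x+w]
                _,_,st,ce=cv2.connectedComponentsWithStats(k)
                for s,c in zip(st[1:],ce[1:]):
                    if s[4]>=8:print(nm,n,s[4],c.round(),(inpress(onz(n,[c],z))[0,:2]*1e3).round())
    return a,b
E
sed -i '/^np.set_printoptions/,$ {/^TR=/,$!b}' m1.py
python3 c.py 50 -125 71.5; python3 - <<'E' | sed -n '/^LOOK/,$p'
from scraps import *
print('LOOK');look(7)
E
```

```text
[[ 0.051 -0.123  0.072]] 2.313712107080926 [-0.079 -0.017] [-0.478 -0.028 -0.06 ]
shift [ 0.005 -0.016 -0.   ] turn [0.001 0.    0.005] mm 2.0 deg 0.2
LOOK
z 0.08
green side 82 [308. 266.] [  -1. -201.]
green side 427 [339. 291.] [  56. -290.]
green top 71 [291. 162.] [-40. -21.]
orange side 14 [300. 191.] [ 44. 100.]
orange side 63 [271. 212.] [-60.  18.]
orange side 259 [321. 234.] [ 62. -95.]
orange side 333 [265. 281.] [-116. -232.]
orange side 65 [349. 258.] [ 111. -190.]
orange top 11 [345. 110.] [ 104. -188.]
orange top 159 [370. 127.] [  51. -258.]
orange top 30 [246. 176.] [-72. 108.]
orange top 20 [276. 173.] [-68.  22.]
orange top 37 [373. 176.] [ -92. -253.]
yellow side 220 [321. 244.] [  52. -132.]
yellow side 99 [330. 260.] [  59. -190.]
yellow top 40 [276. 170.] [-60.  21.]
yellow top 8 [333. 168.] [ -63. -142.]
z 0.015
green side 82 [308. 266.] [  17. -148.]
green side 427 [339. 291.] [  78. -243.]
green top 71 [291. 162.] [-32. -25.]
orange side 14 [300. 191.] [ 65. 177.]
orange side 63 [271. 212.] [-47.  89.]
orange side 259 [321. 234.] [ 84. -33.]
orange side 333 [265. 281.] [-108. -181.]
orange side 65 [349. 258.] [ 137. -136.]
orange top 11 [345. 110.] [ 119. -200.]
orange top 159 [370. 127.] [  63. -273.]
orange top 30 [246. 176.] [-66. 110.]
orange top 20 [276. 173.] [-62.  20.]
orange top 37 [373. 176.] [ -87. -269.]
yellow side 220 [321. 244.] [ 73. -74.]
yellow side 99 [330. 260.] [  81. -136.]
yellow top 40 [276. 170.] [-53.  20.]
yellow top 8 [333. 168.] [ -56. -152.]
```

Run:
```python
from plan import *
a=rel(press([.048,-.123,.115]),2.1)
b=rel(press([-.051,-.123,.115]),2.1,a)
rel(press([-.051,.095,.115]),2.1,b)
```

```text
shift [-0.141  0.013 -0.331] turn [-0.001  0.001  0.003] mm 43.2 deg 0.2
shift [ 0.735  0.001 -0.375] turn [0. 0. 0.] mm 99.0 deg 0.0
shift [-0.003  1.817 -0.001] turn [0. 0. 0.] mm 218.0 deg 0.0
```

Emit:
move_arm(series=[-0.07, 0.01, -0.16, 0, 0, 0, 0, -0.14, 0.01, -0.33, 0, 0, 0, 0, -0.14, 0.01, -0.33, 0, 0, 0, 0, 0.1, 0.01, -0.45, 0, 0, 0, 0, 0.35, 0.01, -0.58, 0, 0, 0, 0])

```text
time_s: 8.37
tool_pos: [0.5822, -0.1282, 0.2006]
tcp_rot: [0.234, -0.021, 0.972, 0.003]
force: [-1.5, -0.6, -1.1]
width: 0.0201
gripper_force: 55.0
```

```bash
python3 c.py -51 -60 115
```

```text
[[-0.018 -0.122  0.114]] 2.3458764371431915 [-0.111 -0.095] [-1.526 -0.583 -1.088]
shift [ 0.24   0.516 -0.132] turn [0.    0.002 0.006] mm 70.0 deg 0.3
```

Emit:
move_arm(series=[0.24, 0.1, -0.13, 0, 0, 0, 0, 0.24, 0.3, -0.13, 0, 0, 0, 0, 0.24, 0.55, -0.13, 0, 0, 0, 0, 0.24, 0.8, -0.13, 0, 0, 0, 0, 0.24, 1, -0.13, 0, 0, 0, 0])

```text
time_s: 8.78
tool_pos: [0.5434, -0.0086, 0.2007]
tcp_rot: [0.234, -0.02, 0.972, 0.004]
force: [-0.5, -0.2, -1.8]
width: 0.0194
gripper_force: 55.0
```

```bash
python3 c.py -51 88 115; python3 c.py -51 88 71.5
```

```text
[[-0.052 -0.001  0.114]] 2.2494109154386983 [-0.062 -0.049] [-0.495 -0.162 -1.779]
shift [-0.015  0.74  -0.   ] turn [0.    0.001 0.004] mm 88.8 deg 0.2
[[-0.052 -0.001  0.114]] 2.2494109154386983 [-0.062 -0.049] [-0.495 -0.162 -1.779]
shift [0.15  0.741 0.323] turn [0.    0.001 0.004] mm 98.6 deg 0.2
```

Emit:
move_arm(series=[-0.01, 0.25, 0, 0, 0, 0, 0, -0.01, 0.5, 0, 0, 0, 0, 0, -0.01, 0.74, 0, 0, 0, 0, 0, 0.07, 0.74, 0.16, 0, 0, 0, 0, 0.14, 0.74, 0.3, 0, 0, 0, 0])

```text
time_s: 9.2
tool_pos: [0.5421, 0.081, 0.1612]
tcp_rot: [0.235, -0.022, 0.972, 0.004]
force: [0.4, -0.2, -1.8]
width: 0.02
gripper_force: 55.0
```

```bash
python3 - <<'E'
from h import *
shot('side','side8.png');shot('top','top8.png')
E
python3 c.py -51 -128 71.5
```

```text
[[-0.054  0.087  0.071]] 2.374837287736149 [-0.169  0.276] [-0.051 -0.346 -0.272]
shift [-0.003 -1.79   0.008] turn [ 0.    -0.007  0.007] mm 214.8 deg 0.4
```

Emit:
move_arm(series=[-0.03, -0.1, 0.01, 0, 0, 0, 0, -0.03, -0.22, 0.01, 0, 0, 0, 0, -0.03, -0.34, 0.01, 0, 0, 0, 0, -0.03, -0.46, 0.01, 0, 0, 0, 0, -0.03, -0.58, 0.01, 0, 0, 0, 0])

```text
time_s: 9.72
tool_pos: [0.5489, 0.0081, 0.1626]
tcp_rot: [0.234, -0.02, 0.972, 0.004]
force: [-0.0, 0.9, -1.3]
width: 0.0197
gripper_force: 55.0
```

```bash
python3 c.py -51 -128 71.5
```

```text
[[-0.046  0.016  0.076]] 2.2560390992447417 [-0.066 -0.08 ] [-0.014  0.895 -1.327]
shift [ 0.061 -1.197  0.017] turn [0.    0.002 0.004] mm 143.8 deg 0.2
```

Emit:
move_arm(series=[0.04, -0.12, 0.02, 0, 0, 0, 0, 0.04, -0.24, 0.02, 0, 0, 0, 0, 0.04, -0.36, 0.02, 0, 0, 0, 0, 0.04, -0.48, 0.02, 0, 0, 0, 0, 0.04, -0.6, 0.02, 0, 0, 0, 0])

```text
time_s: 10.13
tool_pos: [0.5487, -0.0641, 0.1586]
tcp_rot: [0.234, -0.02, 0.972, 0.004]
force: [-0.9, 0.9, -1.4]
width: 0.0197
gripper_force: 55.0
```

```bash
python3 c.py -51 -128 71.5
```

```text
[[-0.049 -0.056  0.072]] 2.2540132322671127 [-0.062 -0.091] [-0.906  0.855 -1.393]
shift [ 0.021 -0.597 -0.002] turn [0.    0.002 0.004] mm 71.6 deg 0.2
```

Emit:
move_arm(series=[0.01, -0.12, 0, 0, 0, 0, 0, 0.01, -0.24, 0, 0, 0, 0, 0, 0.01, -0.36, 0, 0, 0, 0, 0, 0.01, -0.48, 0, 0, 0, 0, 0, 0.01, -0.62, 0, 0, 0, 0, 0])

```text
time_s: 10.55
tool_pos: [0.5508, -0.1383, 0.1583]
tcp_rot: [0.235, -0.02, 0.972, 0.004]
force: [0.8, -0.6, -0.6]
width: 0.0197
gripper_force: 55.0
```

```bash
python3 c.py -51 -128 115;python3 - <<'E' | sed -n '/^LOOK/,$p'
from scraps import *
print('LOOK');look(9)
E
```

```text
[[-0.049 -0.131  0.072]] 2.2718884626001277 [-0.067 -0.107] [ 0.815 -0.62  -0.604]
shift [-0.153  0.021 -0.324] turn [0.    0.002 0.004] mm 43.1 deg 0.2
LOOK
z 0.08
green side 87 [290. 264.] [ -46. -188.]
green side 78 [308. 267.] [  -1. -203.]
green side 429 [339. 291.] [  56. -290.]
green top 60 [332. 144.] [   5. -141.]
orange side 23 [263. 193.] [-70. 108.]
orange side 13 [300. 191.] [ 45. 100.]
orange side 273 [284. 240.] [ -44. -102.]
orange side 337 [266. 281.] [-116. -231.]
orange side 64 [349. 258.] [ 111. -190.]
orange side 85 [278. 267.] [ -77. -193.]
orange top 11 [367. 117.] [  82. -249.]
orange top 8 [367. 127.] [  51. -248.]
orange top 34 [370. 136.] [  24. -256.]
orange top 21 [371. 147.] [  -9. -254.]
orange top 26 [372. 160.] [ -45. -254.]
orange top 116 [368. 178.] [ -96. -241.]
orange top 13 [246. 174.] [-66. 107.]
orange top 8 [246. 183.] [-90. 108.]
yellow side 232 [285. 251.] [ -49. -140.]
yellow side 107 [329. 260.] [  59. -189.]
yellow top 18 [326. 124.] [  66. -131.]
z 0.015
green side 87 [290. 264.] [ -32. -134.]
green side 78 [308. 267.] [  16. -149.]
green side 429 [339. 291.] [  78. -243.]
green top 60 [332. 144.] [  15. -151.]
orange side 23 [263. 193.] [-59. 186.]
orange side 13 [300. 191.] [ 66. 177.]
orange side 273 [284. 240.] [-31. -40.]
orange side 337 [266. 281.] [-108. -180.]
orange side 64 [349. 258.] [ 137. -136.]
orange side 85 [278. 267.] [ -66. -139.]
orange top 11 [367. 117.] [  96. -265.]
orange top 8 [367. 127.] [  64. -264.]
orange top 34 [370. 136.] [  35. -272.]
orange top 21 [371. 147.] [   0. -270.]
orange top 26 [372. 160.] [ -38. -270.]
orange top 116 [368. 178.] [ -91. -255.]
orange top 13 [246. 174.] [-60. 109.]
orange top 8 [246. 183.] [-85. 110.]
yellow side 232 [285. 251.] [-35. -81.]
yellow side 107 [329. 260.] [  81. -135.]
yellow top 18 [326. 124.] [  80. -140.]
```

Emit:
move_arm(series=[-0.1, 0.02, -0.2, 0, 0, 0, 0, -0.2, 0.02, -0.4, 0, 0, 0, 0, -0.2, -0.2, -0.5, 0, 0, 0, 0, -0.2, -0.5, -0.5, 0, 0, 0, 0, -0.2, -0.85, -0.5, 0, 0, 0, 0])

```text
time_s: 11.07
tool_pos: [0.5493, -0.2388, 0.2243]
tcp_rot: [0.235, -0.022, 0.972, 0.003]
force: [0.7, 0.7, -1.7]
width: 0.0196
gripper_force: 55.0
```

Run:
```python
from plan import *
a=shot('side','side10.png');b=shot('top','top10.png')
bo,yw,t=brush();print(bo,yw,t);
for y in(2,-25):rel([.588,-.39,.1],y)
cv2.imwrite('pics/c10.png',np.hstack([cv2.resize(a[130:310,220:460],(400,300),interpolation=2),cv2.resize(b[70:220,230:430],(400,300),interpolation=2)]))
```

```text
[ 0.608 -0.242  0.138] 2.017607904773408 [-0.237 -0.242]
shift [ 0.33 -1.23  0.19] turn [-0.005  0.005  0.003] mm 154.5 deg 0.3
shift [ 0.286 -1.012  0.211] turn [0.269 0.007 0.537] mm 128.7 deg 27.0
```

View pics/c10.png

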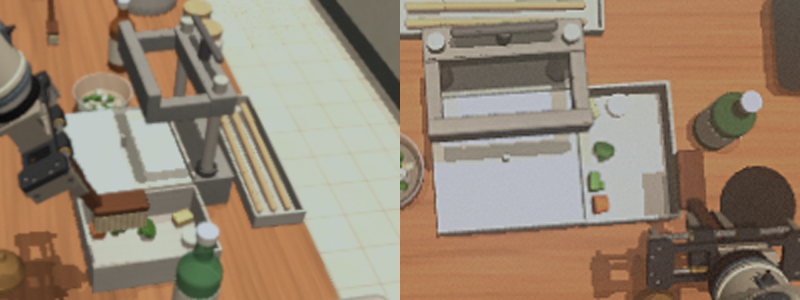

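The bed is clear and all five pieces lie in the pan (top crop: carrot (600,203), chunk (595,180), pepper top (603,150), potato (593,110), onion end (617,105)). On to the far mat.

Emit:
move_arm(series=[0.07, -0.25, 0.05, 0.07, 0, 0.13, 0, 0.14, -0.5, 0.1, 0.14, 0, 0.27, 0, 0.2, -0.75, 0.15, 0.2, 0, 0.4, 0, 0.29, -1, 0.21, 0.27, 0, 0.54, 0, 0.29, -1, 0.21, 0.27, 0, 0.54, 0])

```text
time_s: 11.58
tool_pos: [0.5337, -0.3618, 0.1827]
tcp_rot: [0.228, 0.214, 0.948, -0.05]
force: [-0.6, 0.8, -1.1]
width: 0.0199
gripper_force: 55.0
```

Run:
```python
from plan import *
a=shot('side','side11.png')
bo,yw,t=brush();print(bo,yw,t,status.state()['qpos']);
T=rel([.588,-.391,.04],-25);print(ik(T[0]-T[1].apply([0,0,.019]),T[1],status.state()['qpos']))
rel([.588,-.391,.006],-25)
# far mat centre from earlier pictures, side ellipse
s=cv2.imread('pics/side0_raw.png');m=cv2.inRange(cv2.cvtColor(s,cv2.COLOR_BGR2HSV),(0,0,0),(180,255,75));k=np.zeros_like(m);k[325:380,262:322]=m[325:380,262:322]
c=max(cv2.findContours(k,0,2)[0],key=cv2.contourArea);e=cv2.fitEllipse(c);print(e,onz('side',[e[0]],.005),tri([e[0]],[[408.28,172.08]]))
```

```text
[ 0.586 -0.383  0.097] -25.01837367296408 [0.2   0.026] [-0.651  0.221  1.997  0.22   0.472 -1.959]
shift [ 0.18  -0.051  0.44 ] turn [ 0.004 -0.001 -0.002] mm 57.3 deg 0.2
(array([-0.659,  0.329,  2.014,  0.295,  0.352, -2.05 ]), np.float64(7.561986144242963e-11))
shift [ 0.309 -0.052  0.692] turn [ 0.004 -0.001 -0.002] mm 91.2 deg 0.2
((291.59417724609375, 351.78155517578125), (43.957603454589844, 48.867149353027344), 100.0835189819336) [[ 0.588 -0.397  0.005]] [[ 0.589 -0.391 -0.004  0.001]]
```

Emit:
move_arm(series=[0.06, -0.03, 0.14, 0, 0, 0, 0, 0.12, -0.05, 0.28, 0, 0, 0, 0, 0.18, -0.05, 0.44, 0, 0, 0, 0, 0.24, -0.05, 0.55, 0, 0, 0, 0, 0.27, -0.05, 0.62, 0, 0, 0, 0])

```text
time_s: 12.05
tool_pos: [0.536, -0.3658, 0.1018]
tcp_rot: [0.228, 0.208, 0.95, -0.049]
force: [-0.7, 0.4, -1.1]
width: 0.0196
gripper_force: 55.0
```

Run:
```python
from plan import *
shot('top','top12.png')
bo,yw,t=brush();print(bo,yw,t,status.state()['force'])
rel([.588,-.391,.0055],-25)
```

```text
[ 0.588 -0.389  0.014] -24.782963444090207 [0.233 0.116] [-0.613  0.43  -1.988]
shift [ 0.029 -0.014  0.068] turn [ 0.006 -0.003  0.002] mm 9.1 deg 0.3
```

Emit:
move_arm(series=[0.01, -0.01, 0.02, 0, 0, 0, 0, 0.02, -0.01, 0.045, 0, 0, 0, 0, 0.03, -0.01, 0.065, 0, 0, 0, 0, 0.03, -0.01, 0.07, 0, 0, 0, 0, 0.03, -0.01, 0.07, 0, 0, 0, 0])

```text
time_s: 12.52
tool_pos: [0.5368, -0.3694, 0.0945]
tcp_rot: [0.229, 0.209, 0.949, -0.05]
force: [1.7, 0.5, -1.9]
width: 0.0195
gripper_force: 55.0
```

Run:
```python
from plan import *
imaging.get_image('top')
bo,yw,t=brush();print(bo,yw,t,status.state()['force'])
```

```text
[ 0.59  -0.393  0.008] -24.91597966713399 [ 0.133 -0.118] [-0.019  0.035 -1.663]
```

Emit:
move_arm(series=[0.005, 0, 0.012, 0, 0, 0, 0, 0.012, 0, 0.024, 0, 0, 0, 0, 0.012, 0, 0.024, 0, 0, 0, 0])

```text
time_s: 12.82
tool_pos: [0.5368, -0.3695, 0.0911]
tcp_rot: [0.229, 0.209, 0.949, -0.05]
force: [0.1, 0.4, -0.2]
width: 0.0197
gripper_force: 55.0
```

Run:
```python
from plan import *
imaging.get_image('top')
bo,yw,t=brush();print(bo,yw,t,status.state()['force'])
```

```text
[ 0.59  -0.393  0.005] -24.93183447618778 [ 0.127 -0.121] [0.854 1.028 0.404]
```

Emit:
move_arm(series=[0, 0, 0, 0, 0, 0, 0.3, 0, 0, 0, 0, 0, 0, 0.6, 0, 0, 0, 0, 0, 0, 1, 0, 0, 0, 0, 0, 0, 1, 0, 0, 0, 0, 0, 0, 1])

```text
time_s: 13.28
tool_pos: [0.5366, -0.3693, 0.0909]
tcp_rot: [0.229, 0.209, 0.949, -0.05]
force: [0.2, 0.0, -0.7]
width: 0.0511
gripper_force: 0.0
```

Emit:
move_arm(series=[0, 0, 0, 0, 0, 0, 1, 0, 0, 0, 0, 0, 0, 1, 0, 0, 0, 0, 0, 0, 1, 0, 0, 0, 0, 0, 0, 1, 0, 0, 0, 0, 0, 0, 1])

```text
time_s: 13.7
tool_pos: [0.5366, -0.3693, 0.0909]
tcp_rot: [0.229, 0.209, 0.949, -0.05]
force: [0.8, 0.1, 0.8]
width: 0.0843
gripper_force: 0.0
```

Emit:
move_arm(series=[0, 0, -0.2, 0, 0, 0, 1, 0, 0, -0.4, 0, 0, 0, 1, 0, 0, -0.6, 0, 0, 0, 1, 0, 0, -0.8, 0, 0, 0, 1, 0, 0, -1, 0, 0, 0, 1])

```text
time_s: 14.12
tool_pos: [0.4863, -0.3462, 0.1985]
tcp_rot: [0.229, 0.209, 0.949, -0.05]
force: [0.5, 0.5, 0.3]
width: 0.0919
gripper_force: 0.0
```

Emit:
move_arm(series=[0, 0, -0.2, 0, 0, 0, 1, 0.2, 0, -0.4, 0, 0, 0, 1, 0.4, 0, -0.6, 0, 0, 0, 1, 0.6, 0, -0.8, 0, 0, 0, 1, 0.6, 0, -0.8, 0, 0, 0, 1])

```text
time_s: 14.53
tool_pos: [0.3856, -0.2991, 0.2513]
tcp_rot: [0.229, 0.209, 0.949, -0.05]
force: [0.6, -0.2, 0.4]
width: 0.0919
gripper_force: 0.0
```

```bash
python3 - <<'E' | sed -n '/^LOOK/,$p'
from scraps import *
print('LOOK',status.state()['tool_pos'],status.state()['force'])
a=shot('side','side13.png');b=shot('top','top13.png')
# mat: dark low-saturation circle; brush back: brown inside it
def cen(n,im,lo,hi,roi,hull=True):
    x,y,w,h=roi;m=cv2.inRange(cv2.cvtColor(im,cv2.COLOR_BGR2HSV),lo,hi);k=np.zeros_like(m);k[y:y+h,x:x+w]=m[y:y+h,x:x+w]
    c=max(cv2.findContours(k,0,2)[0],key=cv2.contourArea);return c
# brush relative to mat in top view: print predicted corners & sampled colours
yw=np.radians(-24.9);c,s=np.cos(yw),np.sin(yw)
def corners(o,z):return np.array([[o[0]+c*u-s*v,o[1]+s*u+c*v,z] for u,v in((.039,.018),(.039,-.018),(-.039,-.018),(-.039,.018))])
for o in([.59,-.393],):
    q=proj('top',corners(o,.053));print('pred back corners top',q.round(1).tolist())
big=cv2.resize(b[140:205,370:450],(480,390),interpolation=cv2.INTER_CUBIC)
big2=cv2.resize(a[290:390,240:340],(320,320),interpolation=cv2.INTER_CUBIC)
can=np.zeros((390,800,3),np.uint8);can[:,:480]=big;can[:320,480:]=big2;cv2.imwrite('pics/c13.png',can)
hsv=cv2.cvtColor(b,cv2.COLOR_BGR2HSV)
m=cv2.inRange(hsv,(0,70,30),(22,255,110))[140:205,370:450]
k=np.zeros(hsv.shape[:2],np.uint8);k[140:205,370:450]=m
_,_,st,ce=cv2.connectedComponentsWithStats(k);print([(t.tolist(),w.round(1).tolist()) for t,w in zip(st[1:],ce[1:]) if t[4]>20])
E
```

```text
LOOK [ 0.4 -0.3  0.3] [ 0.6 -0.2  0.4]
pred back corners top [[413.9, 155.2], [424.8, 160.2], [415.2, 184.2], [404.3, 179.3]]
[([378, 140, 14, 6, 41], [384.8, 142.0]), ([390, 153, 38, 46, 956], [407.0, 173.5])]
```

Run:
```python
from h import *
b=cv2.imread('pics/top13.png');a=cv2.imread('pics/side13.png')
hb=cv2.cvtColor(b,cv2.COLOR_BGR2HSV)
def chars(h,x0,x1,y0,y1):
    for y in range(y0,y1,2):print(''.join('#' if v<66 and s<110 else 'B' if s>110 and v<125 else 'o' if v<66 else '.' for hh,s,v in h[y,x0:x1]))
print(hb[172,[392,396,400,405,410,414,418,422]].tolist(),hb[165,[412,418,424]].tolist())
o=np.array([.59,-.393]);yw=np.radians(-24.9);d=np.array([np.cos(yw),np.sin(yw)])
tip=np.r_[o-.085*d,.1495];print('tip',tip,proj('top',[tip]),proj('side',[tip]),'side back far mid',proj('side',[np.r_[o+.039*d,.053],np.r_[o-.039*d,.053]]),'mat edges top',proj('top',[[.648,-.391,.005],[.528,-.391,.005]]))
chars(hb,380,440,148,204)
print();chars(cv2.cvtColor(a,cv2.COLOR_BGR2HSV),245,335,280,385)
```

```text
[[13, 88, 75], [12, 85, 78], [10, 91, 76], [12, 114, 87], [10, 138, 126], [11, 154, 121], [10, 140, 126], [11, 98, 78]] [[11, 148, 129], [11, 150, 121], [12, 101, 68]]
tip [ 0.51290126 -0.35721196  0.1495    ] [[414.22518589 194.28824257]] [[257.23415481 305.07559657]] side back far mid [[309.78935617 344.38829257]
 [276.68135935 334.95484364]] mat edges top [[408.16472741 152.46491059]
 [409.88710231 191.70873106]]
............................................................
............................................................
............................................................
.....................B..#..........B........................
............................................................
.....................B..........BB..BB.B.B..................
............................B...BB..BB..BB..................
.............#...............BBBB..BBB.BB..BB...............
...........B.................BBB..BBB.BB.BBB.B..............
..........................BB.BB..BBBBBBBB.B...B.............
..........B..............B..BB...BBBB.BB.B..................
.........
[... 5232 characters left out ...]
...................BB.####################B..............................
..........................................BBB##B##BBBBB...................................
..........................................................................................
..........................................................................................
..........................................................................................
..........................................................................................Traceback (most recent call last):
  File "<stdin>", line 10, in <module>
  File "<stdin>", line 5, in chars
IndexError: index 384 is out of bounds for axis 0 with size 384
```

```bash
python3 -c "
from bench import finish_job
print(finish_job())"
```

```text
the job is handed in; nothing more can be done
None
```

The job is handed in: all five trimmings were swept into the steel pan with the brush, and the brush was let go upright within about 3 mm of the far mat's measured centre (my check; no verdict was returned).

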